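# Raise the photo screen behind the corn cob

### The job

Two specimen stands on the biology table have their white screens leaning back. Fold the screen of the stand that holds the corn cob up until it stands upright behind the cob, and let go; leave the cob where it lies and do not move the other stand's screen.

Things in the scene. Friction and masses are not known exactly. Their poses are not given: they have to be found in the camera images.
- corn_screen (a joint): hinge angle (rad) of the white, black-edged screen on the corn cob's stand. 0 = upright, positive = leaning back, away from the cob (starts 0.3 to 0.55), negative = over the cob; range -0.7 to 1.1. Stiff hinge (0.3 N m, 2 to 3 N at the top edge): stays where it is left. Screen 6 mm thick, 150 mm wide, 140 mm from hinge to top edge.
- corn_hinge (a point): mid-width point on that screen's hinge line, 22 mm above the table, on the fixed green tray (150 x 160 mm, rims 24 mm high). Own x points level from the hinge to the cob (tray from -5 to 145 mm), y along the hinge, z up. The screen is centred on this line: upright it lies in the plane x = 0, up to 162 mm above the table; leaning by q its top edge is at x = -140 sin q, z = 140 cos q mm.
- cob_center (a point): centre of the yellow corn cob, about 110 mm long (along its own y) and 48 mm thick, 150 g, lying loose on the tray in front of its screen, about 85 mm from the hinge line.
- stone_screen_top (a point): middle of the top edge of the alike screen on the other, alike stand, which holds a grey stone and not the cob. Its origin moves with that screen (x is normal to the screen, y along its edge, z from its hinge to the edge).
Things that resemble listed ones, but are neither listed nor needed, are in the scene too. Leave any pink look-alike of the part that bears corn_screen alone.

How it is judged:
At the end, for the whole second after the job is handed in: The corn cob's screen stands upright to within 0.18 rad (10 degrees) either way and at rest; the cob and the top edge of the other screen are within 20 mm of where they started (value of joint corn_screen between -0.18 and 0.18 rad and velocity of joint corn_screen between -0.05 and 0.05 rad/s and distance of each of cob_center, stone_screen_top from where it was at the start of the episode below 0.02 m); the robot touches nothing.
It fails at once if the corn cob is shifted by more than 20 mm (distance of cob_center from where it was at the start of the episode above 0.02 m).
It fails at once if the other stand's screen is moved by more than 20 mm at its top edge (distance of stone_screen_top from where it was at the start of the episode above 0.02 m).
It also fails if it takes over 32 s, if anything falls off the work surface, if the arm or the gripper's body presses on something with over 40 N, if the wrist force passes 120 N, or if a joint passes its speed limit or range.

### The arm

A 7-joint arm with a two-finger parallel gripper is mounted at the origin on the work surface. World frame = base frame: x ahead of the robot, y to its left, z up, the work surface at z = 0. Lengths are in m, angles in rad, forces in N, time in s.
With the tool pointing down it reaches from about 0.35 to 0.9 m from the base axis. Payload 7.2 kg.
Tool frame: the origin (TCP) lies between the finger pads; the fingertips stand 11 mm ahead of it and the grasp point (between the pads) lies 8 mm behind it; x points along the fingers, z is the direction in which the jaws open and shut, and the axes are right-handed (so a half turn about x gives the same grasp; the last joint's range is limited). The gripper opens to 88 mm and grips with 3 to 60 N. Pads are 20 mm wide; open, the fingers measure 115 mm over their backs; the gripper's body (75 mm by 178 mm) begins 61 mm behind the grasp point.
Start: joints at [-1.222, 0.411, -0.013, 1.596, 0.006, 1.134, -0.082], TCP at [0.253, 0.571, 0.234] pointing down, gripper open.
Joint ranges: [-2.95, 2.95], [-0.29, 1.99], [-1.47, 1.44], [0.14, 2.54], [-1.03, 4.17], [0.13, 1.85], [-2.86, 2.86]. Speed limits (rad/s): [2.39, 2.39, 3.01, 3.01, 3.14, 3.14, 3.14].

### API

Orientations are given as a unit quaternion [x, y, z, w].
In Python, from rig import robot gives the robot as it stands.
- The arm moves only by the shell command python3 -m pendant 'ROWS' [OPENING] [FORCE]. ROWS is JSON, a list of rows, each an object of numbers: "dx", "dy", "dz": the shift along the world's x, y, z in units of 40 mm (1.0 is 40 mm); "rx", "ry", "rz": the turn, a rotation vector about the world's x, y, z in units of 6 degrees (1.0 is 6 degrees). In form: [{"dx": .., "dy": .., "dz": .., "rx": .., "ry": .., "rz": ..}, ...]. A call has exactly 8 rows; each row is the pose to reach, as a shift and turn from the pose commanded when the call began; what a row does not reach only later rows make up. A row lasts 1/10 s, in which the tool goes at most 50 mm and 8.59 degrees, less where a joint would pass 70% of its speed; a pose out of reach is approached as far as the arm can. A call with a gripper value outside its range is refused whole. OPENING is the opening, from -1 (shut) to 1 (fully open), so that 0 is half open, set as the call begins (- or left out, the last holds). The fingers move at their own pace and stop on an object; FORCE is the grip in N (left out, the last holds). Time passes only in rows, so rows that repeat a pose let the fingers close, or fill a call up. It gives the time, the measured TCP pose, the force and the opening at its end, in the units of the state.
- robot.sense(): the state, without advancing time (a new reading comes with each control period).
- robot.snapshot(name): name is "scene" or "top" or "wrist"; returns the picture (420x560x3 uint8, red, green, blue); there is no depth.
- robot.calibration(name): a dict with "intrinsics" (3x3 intrinsics, pixels), "R" (3x3) and "t" (3): a world point X has camera coordinates R X + t; the wrist camera has in their place "mount" (4x4, takes a point from camera to tool coordinates, whose origin is the TCP and whose axes are the tool frame's). Camera axes: x right, y down, z forward; pixel columns grow to the right and rows downward; lengths in m; the calibration is good to about 2 mm. The wrist camera is an equidistant fisheye: a pixel r from the principal point sees the ray r / f radians off the axis. A picture is of the moment at which its call begins: read the wrist's pose just before it. calibration takes no time and is no camera call.
- robot.hand_in(): hands the job in, once; it reports no verdict.
The state is a dict: "clock": time; "joint_positions": joint angles; "qd": joint speeds; "joint_torque": joint torques, N m; "ee_pos": TCP position; "tool_rot": TCP orientation; "ft_force": force on the tool from outside, world axes, zero at the start; "torque": the same for the moment, N m; "opening": finger opening in m.
Only numpy, scipy, OpenCV 4.12 (cv2) and the standard library are available. Lean on these libraries where they do the work, as an engineer would, in place of code of your own. Each camera call takes 0.05 s, during which the arm holds its last target. There are 200 camera calls.

## Working session

There is one attempt and no reset: what is moved stays moved. The work goes in short steps, Python scripts to look and compute and a shell command to move; the robot and the scene stay as the last step left them, time stands still between calls to the robot, and variables do not carry over. Pictures are saved under pics/ and viewed, on a budget of 10 in all, crops included, one or two more only if the job needs it, and the job is handed in when it is done.

```bash
mkdir -p pics; python3 - <<'E'
from rig import robot
import cv2
for n in ("scene","top"):
    cv2.imwrite(f"pics/{n}0.png",robot.snapshot(n)[:,:,::-1])
    c=robot.calibration(n); print(n,{k:__import__('numpy').round(v,3).tolist() for k,v in c.items()})
print(robot.sense())
E
```

```text
scene {'intrinsics': [[432.724, 0.0, 271.838], [0.0, 432.724, 211.335], [0.0, 0.0, 1.0]], 'R': [[0.536, 0.844, -0.01], [0.427, -0.281, -0.859], [-0.728, 0.456, -0.511]], 't': [-0.267, -0.14, 1.427]}
top {'intrinsics': [[533.007, 0.0, 274.976], [0.0, 533.007, 201.387], [0.0, 0.0, 1.0]], 'R': [[-0.021, -1.0, 0.018], [-0.996, 0.02, -0.09], [0.089, -0.02, -0.996]], 't': [-0.035, 0.56, 1.326]}
{'clock': 0.1, 'joint_positions': array([-1.22218947,  0.41181578, -0.0126728 ,  1.5969282 ,  0.0056333 ,
        1.13430156, -0.08221663]), 'qd': array([ 5.68626960e-04, -4.01798305e-03, -9.55744331e-04, -2.16745675e-03,
       -5.28952710e-05,  8.01529283e-04, -1.09745157e-03]), 'joint_torque': array([ 2.40201749e-03, -5.89091921e+01,  6.43793922e-01, -2.91708809e+01,
       -5.37724094e-02,  1.45103919e-02,  4.62541254e-05]), 'ee_pos': array([0.25291912, 0.57107525, 0.23290911]), 'tool_rot': array([-0.38604292,  0.59302275,  0.38541269,  0.59224315]), 'ft_force': array([ 0.44404009, -0.35647987, -0.73734788]), 'torque': array([-0.00470047, -0.01534273, -0.005122  ]), 'opening': 0.08764416527867036}
```

View pics/scene0.png

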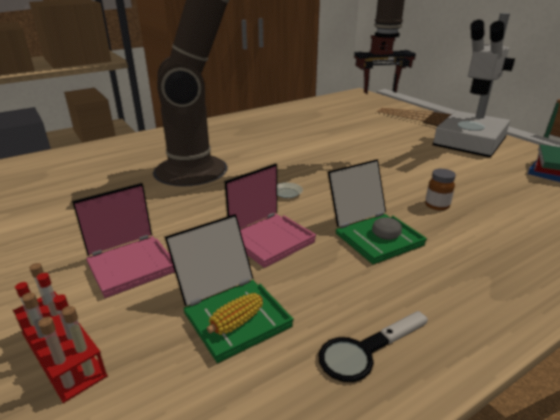

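View pics/top0.png

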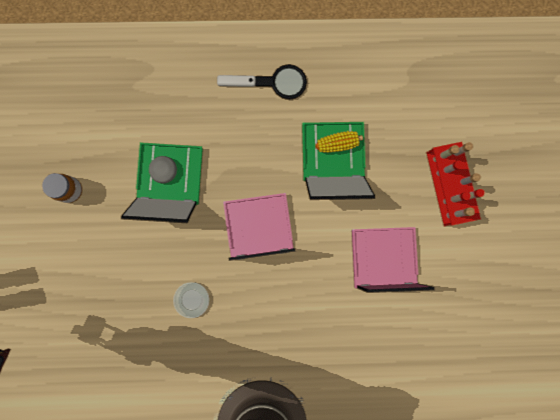

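Candidates: green stand at top px (335,155) with a yellow cob, green stand at (170,175) with a grey stone, and pink look-alikes at (260,225) and (385,258). The one with the yellow cob fits the description; confirming it in an enlarged crop.

```bash
python3 - <<'E'
import cv2,numpy as np
a=cv2.imread("pics/top0.png")[110:210,290:390]; b=cv2.imread("pics/scene0.png")[210:360,160:300]
a=cv2.resize(a,(400,400),interpolation=2); b=cv2.resize(b,(373,400),interpolation=2)
cv2.imwrite("pics/crop.png",np.hstack([a,b]))
im=cv2.imread("pics/top0.png"); h=cv2.cvtColor(im,cv2.COLOR_BGR2HSV)
m=cv2.inRange(h,(45,80,40),(85,255,255))
for c in cv2.findContours(m,0,2)[0]:
    if cv2.contourArea(c)>1000: print("green",cv2.boxPoints(cv2.minAreaRect(c)).round(1).tolist(), cv2.approxPolyDP(c,5,True)[:,0].tolist())
E
```

```text
green [[134.8000030517578, 199.3000030517578], [139.3000030517578, 141.1999969482422], [202.5, 146.0], [198.10000610351562, 204.1999969482422]] [[140, 142], [137, 197], [197, 204], [201, 146]]
green [[301.3999938964844, 122.0], [364.0, 120.30000305175781], [365.6000061035156, 178.3000030517578], [303.0, 180.10000610351562]] [[302, 123], [304, 180], [364, 176], [363, 122]]
```

View pics/crop.png

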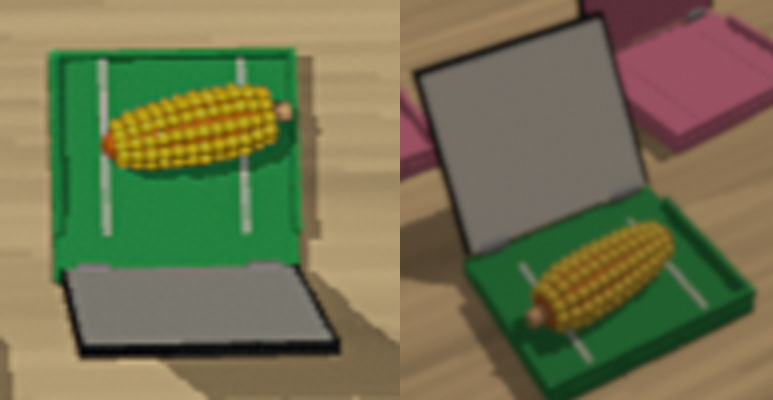

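The crop confirms it: the cob's green tray has the white screen leaning back. Its top edge runs from about (310,199) to (375,198) in the top view, and from (236,215) to (166,237) in the scene view. I'll triangulate from these.

```bash
cat > h.py <<'E'
import numpy as np,cv2
from rig import robot
def P(n):
    c=robot.calibration(n); return np.array(c["intrinsics"])@np.c_[c["R"],c["t"]]
def tri(a,b):
    X=cv2.triangulatePoints(P("top"),P("scene"),np.array(a,float).reshape(2,1),np.array(b,float).reshape(2,1))[:,0]; return X[:3]/X[3]
def plane(n,px,z):
    M=P(n); H=np.c_[M[:,0],M[:,1],M[:,2]*z+M[:,3]]; v=np.linalg.solve(H,[*px,1]); return v[:2]/v[2]
def proj(n,X):
    v=P(n)@[*X,1]; return (v[:2]/v[2]).round(1)
E
python3 - <<'E'
from h import *
np.set_printoptions(precision=4,suppress=True)
for a,b in [((310,198.5),(236.1,215.2)),((375,197.8),(165.6,237)),((305.5,177),(253,281.2)),((364.3,176.3),(186.2,304.5))]: print(tri(a,b))
bx=[plane("top",p,.024) for p in [(302,122.5),(364,121.5),(364.3,177),(304.5,179)]]; print(np.array(bx))
print("stone",[plane("top",p,z) for p,z in [((122,219),.145),((189,221),.145),((140,142),.024),((201,146),.024),((143,197),.024),((197,200),.024)]])
print("pinks",[plane("top",p,z) for p,z in [((230,259),.16),((294,251),.16),((225,200),.024),((357,288),.16),((432,288),.16),((353,230),.024),((417,228),.024)]])
E
```

```text
[ 0.5543 -0.1237  0.1437]
[ 0.5526 -0.2747  0.1448]
[ 0.6215 -0.1255  0.0164]
[ 0.6194 -0.2747  0.0251]
[[ 0.7617 -0.1203]
 [ 0.7616 -0.2805]
 [ 0.6172 -0.276 ]
 [ 0.615  -0.1228]]
stone [array([0.5147, 0.3075]), array([0.507 , 0.1545]), array([0.7181, 0.2949]), array([0.705 , 0.1397]), array([0.5769, 0.2871]), array([0.5666, 0.151 ])]
pinks [array([0.4185, 0.0607]), array([ 0.4333, -0.0842]), array([0.5652, 0.0803]), array([ 0.3472, -0.2243]), array([ 0.3433, -0.3944]), array([ 0.4825, -0.2424]), array([ 0.4842, -0.4055])]
```

Hinge is at x≈0.617, y≈-0.199, with tray axes close to the world's (cob towards +x). Top edge is at (0.553, z 0.145), so the lean is about 0.48. I'll push from behind in +x with the fingers shut and pointing down. The jaws lie along y, which needs rz of +24°.

```bash
python3 -m pendant '[{"dx":0.4,"dy":-1,"dz":0.5,"rz":0.5},{"dx":0.8,"dy":-2.1,"dz":1,"rz":1},{"dx":1.2,"dy":-3.2,"dz":1,"rz":1.5},{"dx":1.6,"dy":-4.3,"dz":1,"rz":2},{"dx":2,"dy":-5.4,"dz":1,"rz":2.5},{"dx":2.4,"dy":-6.5,"dz":1,"rz":3},{"dx":2.8,"dy":-7.6,"dz":1,"rz":3.5},{"dx":3.2,"dy":-8.7,"dz":1,"rz":4}]' -1 10
```

```text
schema error: expected keys dx, dy, dz, rx, ry, rz
```

```bash
python3 -m pendant '[{"dx":0.4,"dy":-1,"dz":0.5,"rx":0,"ry":0,"rz":0.5},{"dx":0.8,"dy":-2.1,"dz":1,"rx":0,"ry":0,"rz":1},{"dx":1.2,"dy":-3.2,"dz":1,"rx":0,"ry":0,"rz":1.5},{"dx":1.6,"dy":-4.3,"dz":1,"rx":0,"ry":0,"rz":2},{"dx":2,"dy":-5.4,"dz":1,"rx":0,"ry":0,"rz":2.5},{"dx":2.4,"dy":-6.5,"dz":1,"rx":0,"ry":0,"rz":3},{"dx":2.8,"dy":-7.6,"dz":1,"rx":0,"ry":0,"rz":3.5},{"dx":3.2,"dy":-8.7,"dz":1,"rx":0,"ry":0,"rz":4}]' -1 10
```

```text
clock: 0.9
ee_pos: [0.3812, 0.2215, 0.2736]
tool_rot: [-0.501, 0.499, 0.501, 0.499]
ft_force: [1.2, 1.1, 0.3]
opening: 0.0272
```

```bash
python3 -m pendant '[{"dx":0.3,"dy":-1.1,"dz":0,"rx":0,"ry":0,"rz":0},{"dx":0.6,"dy":-2.3,"dz":0,"rx":0,"ry":0,"rz":0},{"dx":0.9,"dy":-3.5,"dz":0,"rx":0,"ry":0,"rz":0},{"dx":1.2,"dy":-4.7,"dz":0,"rx":0,"ry":0,"rz":0},{"dx":1.5,"dy":-5.9,"dz":0,"rx":0,"ry":0,"rz":0},{"dx":1.8,"dy":-7.1,"dz":0,"rx":0,"ry":0,"rz":0},{"dx":2.1,"dy":-8.3,"dz":0,"rx":0,"ry":0,"rz":0},{"dx":2.4,"dy":-9.5,"dz":0,"rx":0,"ry":0,"rz":0}]' && python3 -m pendant '[{"dx":0.3,"dy":-1,"dz":0,"rx":0,"ry":0,"rz":0},{"dx":0.6,"dy":-1,"dz":0,"rx":0,"ry":0,"rz":0},{"dx":0.6,"dy":-1,"dz":-0.8,"rx":0,"ry":0,"rz":0},{"dx":0.6,"dy":-1,"dz":-1.6,"rx":0,"ry":0,"rz":0},{"dx":0.6,"dy":-1,"dz":-2.4,"rx":0,"ry":0,"rz":0},{"dx":0.6,"dy":-1,"dz":-3,"rx":0,"ry":0,"rz":0},{"dx":0.6,"dy":-1,"dz":-3.5,"rx":0,"ry":0,"rz":0},{"dx":0.6,"dy":-1,"dz":-3.5,"rx":0,"ry":0,"rz":0}]' && python3 - <<'E'
from rig import robot
import cv2,numpy as np
a=robot.snapshot("top")[110:230,280:400,::-1]; b=robot.snapshot("scene")[120:360,120:320,::-1]
cv2.imwrite("pics/pre.png",np.hstack([cv2.resize(a,(400,400)),cv2.resize(b,(333,400))]))
E
```

```text
clock: 1.7
ee_pos: [0.477, -0.1584, 0.2737]
tool_rot: [0.501, -0.499, -0.501, -0.5]
ft_force: [1.4, 0.2, 0.1]
opening: 0.0005
clock: 2.5
ee_pos: [0.4994, -0.1948, 0.131]
tool_rot: [-0.499, 0.5, 0.502, 0.498]
ft_force: [-0.3, 1.0, 0.1]
opening: 0.0006
```

View pics/pre.png

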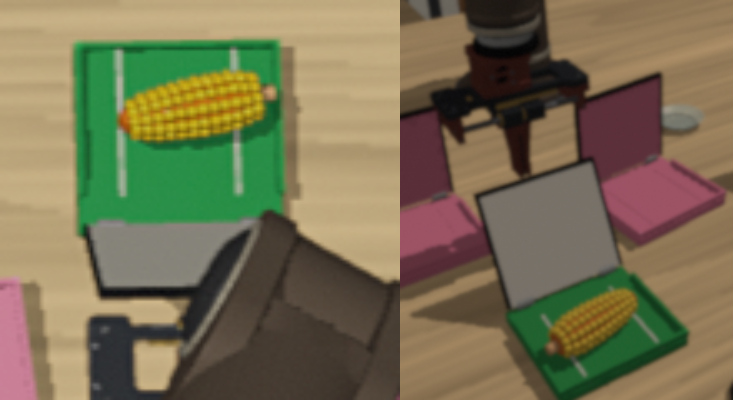

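The fingers stand behind the screen and clear of everything; now I'll push slowly.

```bash
python3 -m pendant '[{"dx":0.2,"dy":0,"dz":0,"rx":0,"ry":0,"rz":0},{"dx":0.4,"dy":0,"dz":0,"rx":0,"ry":0,"rz":0},{"dx":0.6,"dy":0,"dz":0,"rx":0,"ry":0,"rz":0},{"dx":0.8,"dy":0,"dz":0,"rx":0,"ry":0,"rz":0},{"dx":1,"dy":0,"dz":0,"rx":0,"ry":0,"rz":0},{"dx":1.2,"dy":0,"dz":0,"rx":0,"ry":0,"rz":0},{"dx":1.4,"dy":0,"dz":0,"rx":0,"ry":0,"rz":0},{"dx":1.6,"dy":0,"dz":0,"rx":0,"ry":0,"rz":0}]' && python3 -m pendant '[{"dx":0.1,"dy":0,"dz":0,"rx":0,"ry":0,"rz":0},{"dx":0.2,"dy":0,"dz":0,"rx":0,"ry":0,"rz":0},{"dx":0.3,"dy":0,"dz":0,"rx":0,"ry":0,"rz":0},{"dx":0.4,"dy":0,"dz":0,"rx":0,"ry":0,"rz":0},{"dx":0.5,"dy":0,"dz":0,"rx":0,"ry":0,"rz":0},{"dx":0.6,"dy":0,"dz":0,"rx":0,"ry":0,"rz":0},{"dx":0.7,"dy":0,"dz":0,"rx":0,"ry":0,"rz":0},{"dx":0.8,"dy":0,"dz":0,"rx":0,"ry":0,"rz":0}]' && python3 - <<'E'
from rig import robot
import cv2,numpy as np
a=robot.snapshot("top")[110:230,280:400,::-1]; b=robot.snapshot("scene")[120:360,120:320,::-1]
cv2.imwrite("pics/mid.png",np.hstack([cv2.resize(a,(400,400)),cv2.resize(b,(333,400))]))
E
```

```text
clock: 3.4
ee_pos: [0.5654, -0.1966, 0.1336]
tool_rot: [-0.5, 0.5, 0.501, 0.499]
ft_force: [-2.5, 0.2, 2.5]
opening: 0.0006
clock: 4.2
ee_pos: [0.5974, -0.1965, 0.1336]
tool_rot: [0.501, -0.499, -0.501, -0.5]
ft_force: [-2.0, 0.3, 1.8]
opening: 0.0003
```

View pics/mid.png

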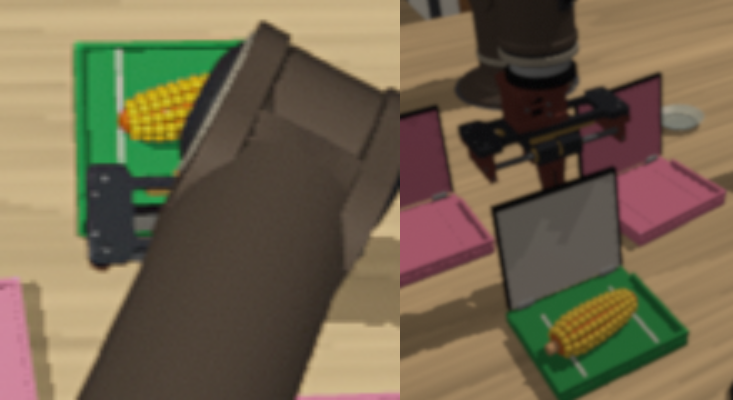

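Screen is nearly upright and the cob is unmoved. Top corners in the scene view are at about (176,244) and (250,222). I'll compute the angle.

```bash
cat >> h.py <<'E'
def ang(l,r,hx=.6175):
    for q in np.arange(-.2,.56,.08):
        x=hx-.14*np.sin(q); z=.022+.14*np.cos(q)
        print(round(q,2),proj("scene",(x,-.274,z)),proj("scene",(x,-.124,z)))
    print("seen",l,r)
E
python3 -c "
from h import *
ang((165.6,237),(236.1,215.2));ang((175.8,244.2),(250.2,222))"
```

```text
-0.2 [182.7 255.1] [257.1 229.1]
-0.12 [180.1 251.1] [254.1 225.7]
-0.04 [177.7 247.6] [251.2 222.7]
0.04 [175.3 244.5] [248.3 220.1]
0.12 [173.1 241.9] [245.5 218. ]
0.2 [171.  239.8] [242.8 216.3]
0.28 [169.  238.2] [240.2 215.1]
0.36 [167.2 237.1] [237.7 214.3]
0.44 [165.5 236.4] [235.4 214. ]
0.52 [164.  236.3] [233.3 214. ]
seen (165.6, 237) (236.1, 215.2)
-0.2 [182.7 255.1] [257.1 229.1]
-0.12 [180.1 251.1] [254.1 225.7]
-0.04 [177.7 247.6] [251.2 222.7]
0.04 [175.3 244.5] [248.3 220.1]
0.12 [173.1 241.9] [245.5 218. ]
0.2 [171.  239.8] [242.8 216.3]
0.28 [169.  238.2] [240.2 215.1]
0.36 [167.2 237.1] [237.7 214.3]
0.44 [165.5 236.4] [235.4 214. ]
0.52 [164.  236.3] [233.3 214. ]
seen (175.8, 244.2) (250.2, 222)
```

The angle is about 0.0–0.04 rad, so upright. Back off in -x, then up and away, and check.

```bash
python3 -m pendant '[{"dx":-0.2,"dy":0,"dz":0,"rx":0,"ry":0,"rz":0},{"dx":-0.6,"dy":0,"dz":0,"rx":0,"ry":0,"rz":0},{"dx":-1.2,"dy":0,"dz":0,"rx":0,"ry":0,"rz":0},{"dx":-2,"dy":0,"dz":0,"rx":0,"ry":0,"rz":0},{"dx":-2.8,"dy":0,"dz":0,"rx":0,"ry":0,"rz":0},{"dx":-2.8,"dy":0,"dz":1,"rx":0,"ry":0,"rz":0},{"dx":-2.8,"dy":0,"dz":2,"rx":0,"ry":0,"rz":0},{"dx":-2.8,"dy":0,"dz":3,"rx":0,"ry":0,"rz":0}]' && python3 -m pendant '[{"dx":0,"dy":1,"dz":0.4,"rx":0,"ry":0,"rz":0},{"dx":0,"dy":2,"dz":0.4,"rx":0,"ry":0,"rz":0},{"dx":0,"dy":3,"dz":0.4,"rx":0,"ry":0,"rz":0},{"dx":0,"dy":4,"dz":0.4,"rx":0,"ry":0,"rz":0},{"dx":0,"dy":5,"dz":0.4,"rx":0,"ry":0,"rz":0},{"dx":0,"dy":5,"dz":0.4,"rx":0,"ry":0,"rz":0},{"dx":0,"dy":5,"dz":0.4,"rx":0,"ry":0,"rz":0},{"dx":0,"dy":5,"dz":0.4,"rx":0,"ry":0,"rz":0}]' && python3 - <<'E'
from rig import robot
import cv2,numpy as np
T=robot.snapshot("top")[:,:,::-1]; S=robot.snapshot("scene")[:,:,::-1]
cv2.imwrite("pics/end.png",np.hstack([cv2.resize(T[110:210,290:390],(400,400)),cv2.resize(S[200:350,160:310],(400,400))]))
def cob(im):
    m=cv2.moments(cv2.inRange(cv2.cvtColor(im,cv2.COLOR_BGR2HSV),(10,130,120),(32,255,255))[110:360,190:375]); return m["m10"]/m["m00"],m["m01"]/m["m00"]
o=cv2.imread("pics/scene0.png")
print("cob",cob(o),cob(np.ascontiguousarray(S)))
print("diff stone screen", np.abs(o[160:260,325:430].astype(int)-S[160:260,325:430]).max(), "cob px",np.abs(o[290:355,200:290].astype(int)-S[290:355,200:290]).mean())
E
```

```text
clock: 5.1
ee_pos: [0.484, -0.1965, 0.255]
tool_rot: [-0.5, 0.499, 0.5, 0.5]
ft_force: [0.7, 0.1, 0.4]
opening: 0.0005
clock: 5.9
ee_pos: [0.4848, 0.0023, 0.2697]
tool_rot: [0.5, -0.5, -0.5, -0.5]
ft_force: [-0.1, -1.7, 0.7]
opening: 0.0005
cob (46.64148527528809, 199.2842509603073) (46.619617224880386, 199.4928229665072)
diff stone screen 64 cob px 2.3534472934472936
```

View pics/end.png

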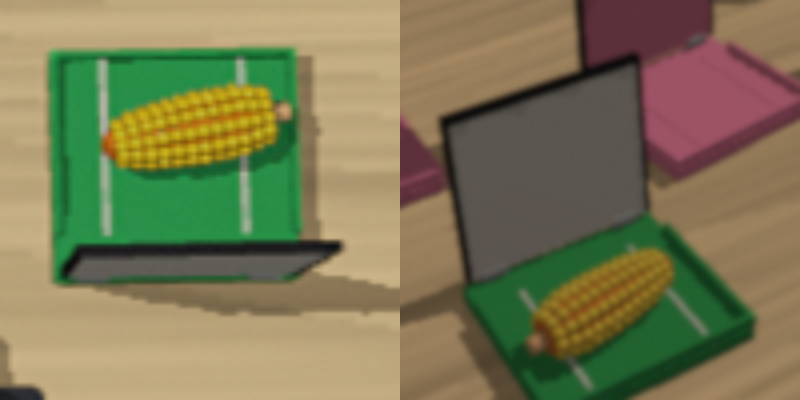

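```bash
python3 - <<'E'
from h import *
for a,b in [((310,171.5),(249.2,221.7)),((375.5,171),(176.1,244.6))]: print(tri(a,b).round(4))
for q in (-.1,0,.1): print(q,[proj("top",(.6175-.14*np.sin(q),y,.022+.14*np.cos(q))) for y in (-.124,-.274)])
S=robot.snapshot("scene")[:,:,::-1]; o=cv2.imread("pics/scene0.png")
d=np.abs(o.astype(int)-S).max(2)[160:260,325:430]; print("mean",d.mean(),"n>30",(d>30).sum(),np.argwhere(d>30)[:6].tolist())
for im in (o,np.ascontiguousarray(S)):
    print(cv2.phaseCorrelate(np.float64(cv2.cvtColor(o,6)[160:235,330:390]),np.float64(cv2.cvtColor(im,6)[160:235,330:390])))
E
```

```text
[ 0.6146 -0.1248  0.16  ]
[ 0.6127 -0.2747  0.1625]
-0.1 [array([309.2, 164. ]), array([374.3, 162.8])]
0 [array([309.4, 170. ]), array([374.6, 168.8])]
0.1 [array([309.6, 176.1]), array([374.7, 174.8])]
mean 3.645714285714286 n>30 146 [[1, 14], [1, 15], [2, 5], [2, 6], [2, 7], [2, 8]]
((0.0, 0.5), 1.0)
((0.010931776115963743, 0.8924742323330435), 0.781104363805428)
```

```bash
python3 -c "
from rig import robot
print(robot.hand_in(), robot.sense()['ft_force'])"
```

```text
the job is handed in; nothing more can be done
the job is handed in; nothing more can be done
```

I folded the corn cob's screen up to upright with one slow push on its back, using the shut fingers. I then backed the arm off, moved it clear and handed the job in at about 6 s on the robot's clock. No verdict came back.

Last checks, all made after the arm was clear:
- **Corn screen:** the top edge triangulated to x ≈ 0.614, z ≈ 0.161 against a hinge at x ≈ 0.6175. That is about 0.03 rad of lean, and the top view alone agrees at about 0.03. The limit is 0.18 rad.
- **Cob:** its image centroid shifted by about 0.2 px, so it is effectively unmoved.
- **Other stand's screen:** the arm never came near it. A raw image difference there was not clean (146 pixels changed noticeably). Image registration gave a shift of only about 0.4 px, roughly 1 mm. I put the changed pixels down to the arm or its shadow, but did not confirm that.
- **Forces:** the force readings at the end of each move were at most about 3.5 N, during the push, and within noise once clear.

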